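# Sweep the offcuts off the panel into the catch tray

## Robot

A 6-joint arm with a two-finger parallel gripper is mounted at the origin on the work surface. World frame = base frame: x ahead of the robot, y to its left, z up, the work surface at z = 0. Lengths are in m, angles in rad, forces in N, time in s.
With the tool pointing down it reaches from about 0.35 to 0.775 m from the base axis. Payload 5.5 kg.
Tool frame: the origin (TCP) lies midway between the tips of the shut fingers; the grasp point (between the pads) lies 19 mm behind it; z points along the fingers, y is the line along which they close (so a half turn about z gives the same grasp; the last joint's range is limited). The gripper opens to 85 mm and grips with 20 to 120 N. Pads are 22 mm wide; open, the fingers measure 114 mm over their backs; the gripper's body (76 mm by 85 mm) begins 54 mm behind the grasp point. The pads swing forward as they close: fully open they stand 13 mm farther back than shut.
Start: joints at [-1.358, 0.313, 0.046, 1.304, 0, 1.431], TCP at [0.199, -0.54, 0.231] pointing down, gripper open.
Joint ranges: [-2.76, 2.76], [-0.86, 1.69], [-1.03, 1.26], [-2.2, 2.34], [-1.47, 1.5], [-3.14, 3.14]. Speed limits (rad/s): [2.57, 2.57, 3.14, 3.14, 3.14, 3.14].

## Interface

Orientations are given as a unit quaternion [w, x, y, z].
In Python, from station import ctrl gives the robot as it stands.
- The arm moves only by the tool play_rows, never from a script. Its arguments are lists of equal length, an entry for each row: "travel": the shift along the tool's x, y, z in m, a list of three; "turn": the turn, a rotation vector about the tool's x, y, z in rad, a list of three; "fingers": the finger opening in m, from 0 to 0.0854. In form: {"travel": [[tx, ty, tz], ...], "turn": [[wx, wy, wz], ...], "fingers": [fingers, ...]}. A call has 1 to 8 rows; each row is the pose to reach, as a shift and turn from the pose commanded when the call began, along the tool's axes at that moment; what a row does not reach only later rows make up. A row lasts 1/10 s, in which the tool goes at most 50 mm and 8.59 degrees, less where a joint would pass 70% of its speed; a pose out of reach is approached as far as the arm can. A call with a gripper value outside its range is refused whole. The fingers move at their own pace and stop on an object; "grip_force" is the grip in N (left out, the last holds). Time passes only in rows, so rows that repeat a pose let the fingers close. It gives the time, the measured TCP pose, the force, the opening and the grip force at its end, in the units of the state.
- ctrl.state(): the state, without advancing time (a new reading comes with each control period).
- ctrl.get_image(name): name is "scene" or "top"; returns (picture, depth): 420x560x3 uint8, red, green, blue; 420x560 float32, m along the optical axis (not along the pixel's ray), 0 where there is no reading.
- ctrl.camera_info(name): a dict with "fx", "fy", "cx", "cy" (pixels), "pose" (4x4, takes a point from camera to world coordinates). Camera axes: x right, y down, z forward; pixel columns grow to the right and rows downward; lengths in m; the calibration is good to about 2 mm. A picture is of the moment at which its call begins. camera_info takes no time and is no camera call.
- ctrl.finish_job(): hands the job in; it is judged then, once.
The state is a dict: "time": time; "qpos": joint angles; "qd": joint speeds; "joint_torque": joint torques, N m; "tool_pos": TCP position; "orientation": TCP orientation; "wrist_force": force on the tool from outside, world axes, zero at the start; "torque": the same for the moment, N m; "gripper_width": finger opening in m; "finger_force": force on a finger pad.
Only numpy, scipy, OpenCV 4.12 (cv2) and the standard library are available. Lean on these libraries where they do the work, as an engineer would, in place of code of your own. Each camera call takes 0.05 s, during which the arm holds its last target. There are 200 camera calls.

## Task

Clear the glued-up panel on the bench: with the fingertips, push the three small brown wood offcuts across the panel and over its end into the open catch tray, so that all three lie inside the tray. Only sweep them along the surface, never pick them up, and leave the glue bottle, the jar and the other things on the bench undisturbed.

Things in the scene. Friction and masses are not known exactly. Their poses are not given: they have to be found in the camera images.
- panel_top (a point): centre of the top face of a fixed pale wood panel that lies on two battens; its top is level, 60 mm above the bench. It measures 320 mm along its own x and 320 mm along its own y. z up; the panel is turned only a few degrees from the world axes.
- tray_in (a point): centre of the inner floor of the fixed open grey catch tray standing against one of the panel's two y ends (left or right, it varies), its centre 224 mm along y from the panel's. Outside 300 (x) x 120 (y) x 55 mm, walls and floor 5 mm, axes parallel to the panel's. Its rim is 5 mm below the panel's top, 4 mm from the panel's end: things pushed over that end drop in.
- case: closed brown wooden case with steel catches, 300 x 120 x 50 mm, fixed, against the panel's other y end; origin at the centre of its underside. Not a place for offcuts.
- block: rectangular offcut, 34 x 24 mm. Brown wood, 20 mm high, 10 to 20 g, lying loose on the pale panel at any yaw; origin at its centre, 10 mm above the panel's top at the start. It slides when pushed and tips over the panel's end into the tray.
- rebate: offcut with a step cut along one side, 32 x 26 mm, 20 mm high on one half (14 mm wide, on its -y side) and 11 mm on the other. Brown wood, 20 mm high, 10 to 20 g, lying loose on the pale panel at any yaw; origin at its centre, 10 mm above the panel's top at the start. It slides when pushed and tips over the panel's end into the tray.
- disc: round plug, 34 mm in diameter, flat side down. Brown wood, 20 mm high, 10 to 20 g, lying loose on the pale panel at any yaw; origin at its centre, 10 mm above the panel's top at the start. It slides when pushed and tips over the panel's end into the tray.
- glue: small white bottle, 30 mm in diameter, 50 mm tall, 60 g, standing upright on the panel between the lanes of the offcuts; origin at the centre of its foot. Leave it.
- jar: small glass jar with a steel cap, 32 mm in diameter, 38 mm tall, 90 g, standing upright on the panel between the lanes of the offcuts; origin at the centre of its foot. Leave it.
- can: tin, 84 mm in diameter, 90 mm tall, on the bench beyond the panel; origin at the centre of its foot. Leave it.
- brush: brush lying on the bench beyond the panel, along its own x; origin under its middle. Leave it.
- sander: cork sanding block, 60 x 110 x 35 mm, on the bench beyond the panel; origin at the centre of its underside. Leave it.
- hammer: hammer lying on the bench to the left, along its own x; origin under its middle. Leave it.
- tape: yellow tape measure, 66 x 66 x 34 mm, lying on the bench to the right; origin at the centre of its underside. Leave it.

How it is judged:
By the outcome, as a careful person would: the job done as asked, in the order asked, and still so for the second after the job is handed in, with the robot touching nothing.
It also fails if it takes over 72 s, if anything falls off the work surface, if the arm or the gripper's body presses on something with over 40 N, if the wrist force passes 120 N, or if a joint passes its speed limit or range.

## Working session

There is one attempt and no reset: what is moved stays moved. The work goes in short steps, Python scripts to look and compute and a tool call to move; the robot and the scene stay as the last step left them, time stands still between calls to the robot, and variables do not carry over. Pictures are saved under pics/ and viewed, at most 10 in all, crops included, and the job is handed in when it is done.

Besides the shell and the picture viewer there is one more tool, called after "Emit:" as name(argument=value, ...) on one line, values as JSON. play_rows: Moves the arm, as the interface text tells. Its arguments: {"type":"object","properties":{"travel":{"type":"array"},"turn":{"type":"array"},"fingers":{"type":"array"},"grip_force":{"type":"number"}},"required":["travel","turn","fingers"]}

```bash
mkdir -p pics; cat > h.py <<'E'
from station import ctrl
import numpy as np, cv2
def grab(n,f):
    im,d=ctrl.get_image(n); cv2.imwrite('pics/'+f,cv2.cvtColor(im,cv2.COLOR_RGB2BGR)); np.save('pics/'+f+'.npy',d); return im,d
def cloud(n,d):
    c=ctrl.camera_info(n); v,u=np.mgrid[:d.shape[0],:d.shape[1]]
    P=np.stack([(u-c['cx'])/c['fx']*d,(v-c['cy'])/c['fy']*d,d],-1); T=np.array(c['pose']); W=P@T[:3,:3].T+T[:3,3]; W[d==0]=np.nan; return W
E
python3 - <<'E'
from h import *
im,d=grab('top','a.png'); W=cloud('top',d); np.save('W.npy',W)
print(ctrl.state()['orientation'],ctrl.state()['tool_pos'])
for v in range(0,420,60): print([tuple(np.round(W[v,u],3)) for u in range(0,560,110)])
E
```

```text
[-8.96748377e-04  9.84482579e-01  1.75480051e-01 -3.63164676e-07] [ 0.19857385 -0.53909781  0.23041741]
[(np.float64(1.504), np.float64(1.122), np.float64(-0.364)), (np.float64(1.498), np.float64(0.681), np.float64(-0.365)), (np.float64(1.498), np.float64(0.238), np.float64(-0.377)), (np.float64(1.5), np.float64(-0.212), np.float64(-0.392)), (np.float64(1.495), np.float64(-0.667), np.float64(-0.395)), (np.float64(1.493), np.float64(-1.129), np.float64(-0.404))]
[(np.float64(1.411), np.float64(1.352), np.float64(-0.751)), (np.float64(1.402), np.float64(0.819), np.float64(-0.748)), (np.float64(1.39), np.float64(0.285), np.float64(-0.737)), (np.float64(1.386), np.float64(-0.249), np.float64(-0.748)), (np.float64(1.382), np.float64(-0.789), np.float64(-0.757)), (np.float64(1.372), np.float64(-1.329), np.float64(-0.754))]
[(np.float64(1.021), np.float64(1.13), np.float64(-0.395)), (np.float64(0.909), np.float64(0.542), np.float64(0.003)), (np.float64(0.904), np.float64(0.195), np.float64(0.003)), (np.float64(0.899), np.float64(-0.154), np.float64(-0.001)), (np.float64(0.894), np.float64(-
[... 822 characters left out ...]
), np.float64(1.121), np.float64(-0.409)), (np.float64(0.346), np.float64(0.54), np.float64(-0.002)), (np.float64(0.339), np.float64(0.201), np.float64(-0.005)), (np.float64(0.333), np.float64(-0.14), np.float64(-0.005)), (np.float64(0.327), np.float64(-0.481), np.float64(0.001)), (np.float64(0.321), np.float64(-0.823), np.float64(0.001))]
[(np.float64(-0.018), np.float64(1.325), np.float64(-0.76)), (np.float64(0.165), np.float64(0.538), np.float64(0.001)), (np.float64(0.158), np.float64(0.202), np.float64(0.0)), (np.float64(0.151), np.float64(-0.136), np.float64(-0.003)), (np.float64(0.144), np.float64(-0.474), np.float64(-0.001)), (np.float64(0.139), np.float64(-0.812), np.float64(0.003))]
```

View pics/a.png

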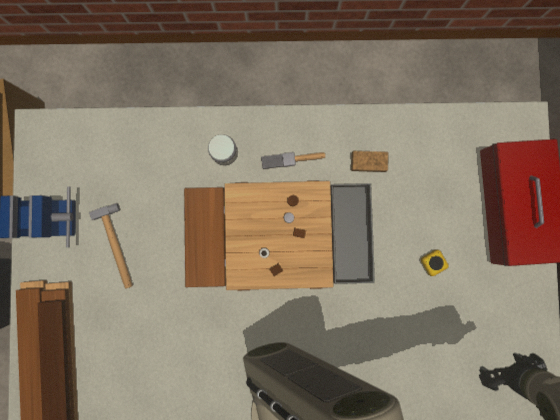

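The top view shows the tray to the right (−y) at px (352,233). The offcuts are at about (292,201), (299,233) and (276,269), with the jar and bottle at (289,217) and (264,253). I'll measure these properly.

```bash
python3 - <<'E'
from h import *
W=np.load('W.npy'); im=cv2.imread('pics/a.png')
# panel plane top
c=ctrl.camera_info('top'); T=np.array(c['pose']); print(c['fx'],T.round(3).tolist())
def ray(u,v,z):
    r=T[:3,:3]@np.array([(u-c['cx'])/c['fx'],(v-c['cy'])/c['fy'],1]); return (T[:3,3]+r*(z-T[2,3])/r[2])[:2]
Z=W[185:288,228:330,2]; print('panel z',np.nanmedian(Z))
hsv=cv2.cvtColor(im,cv2.COLOR_BGR2HSV)
roi=hsv[175:300,180:380]
m=np.zeros(im.shape[:2],np.uint8); m[183:288,228:330]=(im[183:288,228:330].max(2)<105)
n,l,s,ce=cv2.connectedComponentsWithStats(m)
for i in range(1,n):
    if s[i,4]<8: continue
    p=np.argwhere(l==i)[:,::-1]
    w=np.array([ray(u,v,.08) for u,v in p],np.float32)
    print(s[i].tolist(),ce[i].round(1),w.mean(0).round(3),cv2.minAreaRect(w))
# panel mask: wood hue vs bench
pm=((hsv[...,1]>70)).astype(np.uint8); pm[:,:222]=0;pm[:,345:]=0;pm[:170]=0;pm[300:]=0
p=np.argwhere(cv2.morphologyEx(pm,cv2.MORPH_OPEN,np.ones((7,7))))[:,::-1]
w=np.array([ray(u,v,.06) for u,v in p],np.float32); print('panel',cv2.minAreaRect(w),w.min(0),w.max(0))
big=cv2.resize(im[170:300,175:385],None,fx=3.8,fy=3.8,interpolation=cv2.INTER_CUBIC)
cv2.imwrite('pics/b.png',big)
grab('scene','s.png')
E
```

```text
461.26654327878316 [[-0.018, -0.998, 0.067, 0.531], [-1.0, 0.017, -0.009, 0.015], [0.007, -0.067, -0.998, 1.444], [0.0, 0.0, 0.0, 1.0]]
panel z 0.06005709385541069
[287, 196, 11, 10, 90] [292.1 200.4] [ 0.638 -0.026] ((0.6381182074546814, -0.025734297931194305), (0.029686985537409782, 0.02677365392446518), 89.00853729248047)
[293, 228, 12, 10, 83] [298.7 232.6] [ 0.543 -0.044] ((0.5427011847496033, -0.0433105006814003), (0.032991815358400345, 0.021398134529590607), 77.68672180175781)
[261, 251, 6, 5, 20] [263.5 252.8] [0.485 0.061] ((0.4861297905445099, 0.06106547266244888), (0.012489602901041508, 0.012432919815182686), 44.182708740234375)
[270, 264, 12, 12, 86] [275.6 269.3] [0.436 0.026] ((0.4361642897129059, 0.026041129603981972), (0.024839911609888077, 0.028820736333727837), 25.775131225585938)
panel ((0.5380685329437256, 0.020697176456451416), (0.3305359482765198, 0.32064875960350037), 89.84708404541016) [ 0.37740937 -0.14425088] [0.69826204 0.18635654]
```

View pics/b.png

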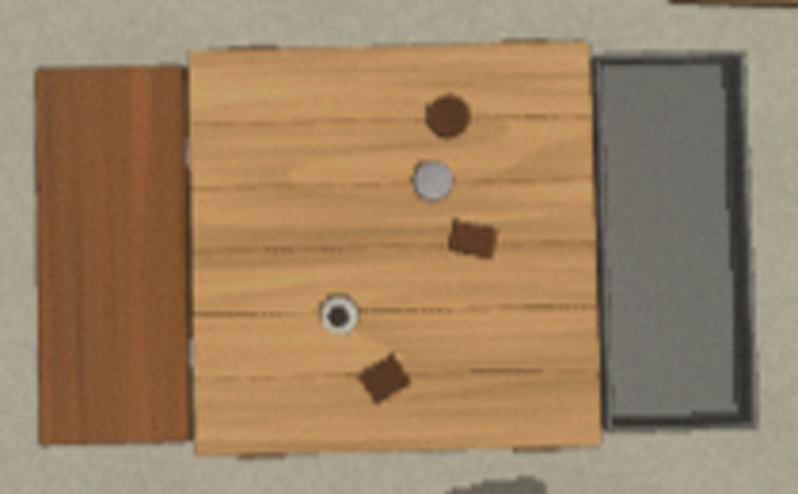

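View pics/s.png

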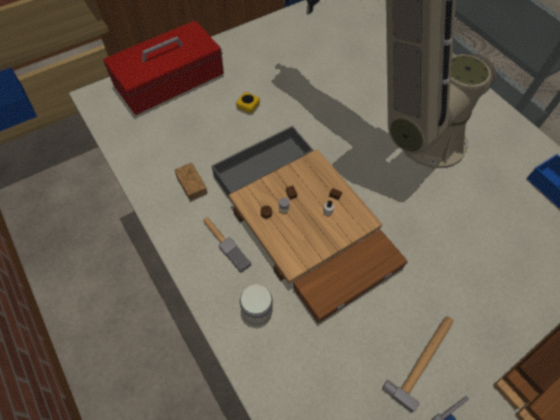

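The crop shows the panel about square to the world, with its tray end at y≈−0.14. The disc is at the top, next to the jar; the block is in the middle; and the rebate is lower left, next to the bottle. The scene view agrees. I'll use nearly shut fingers, with tool x along world y.

```bash
cat >> h.py <<'E'
from scipy.spatial.transform import Rotation as R
def rel(p,yaw=90):
    s=ctrl.state(); q=np.array(s['orientation']); A=R.from_quat(q[[1,2,3,0]])
    y=np.radians(yaw); x=np.array([np.cos(y),np.sin(y),0]); z=np.array([0,0,-1.]); B=R.from_matrix(np.c_[x,np.cross(z,x),z])
    print('travel',A.inv().apply(np.array(p)-s['tool_pos']).round(4),'turn',(A.inv()*B).as_rotvec().round(4),'at',np.round(s['tool_pos'],4),s['time'])
E
python3 - <<'E'
from h import *
c=ctrl.camera_info('top'); T=np.array(c['pose'])
def ray(u,v,z):
    r=T[:3,:3]@np.array([(u-c['cx'])/c['fx'],(v-c['cy'])/c['fy'],1]); return (T[:3,3]+r*(z-T[2,3])/r[2])[:2].round(4)
f=lambda u,v:(175+u/3.8-.37,170+v/3.8-.37)
print('jar',ray(*f(433,181),.098),'glue',ray(*f(339,314),.11))
print('panel corners',[ray(*f(*p),.06) for p in[(190,50),(592,43),(601,444),(195,454)]])
print('tray rim',[ray(*f(*p),.055) for p in[(594,57),(745,53),(757,427),(606,430)]])
print('cuts',[ray(*f(*p),.08) for p in[(447,116),(473,239),(384,379)]])
rel([.638,.025,.2])
E
```

```text
jar [ 0.5878 -0.0143] glue [0.4878 0.0591]
panel corners [array([0.6967, 0.1757]), array([ 0.6969, -0.1435]), array([ 0.3812, -0.1427]), array([0.3794, 0.1748])]
tray rim [array([ 0.6862, -0.1454]), array([ 0.6874, -0.266 ]), array([ 0.3916, -0.2664]), array([ 0.3915, -0.1475])]
cuts [array([ 0.6391, -0.0265]), array([ 0.5429, -0.0449]), array([0.4362, 0.0261])]
travel [ 0.6073 -0.3775  0.0312] turn [-1.300e-03 -1.200e-03 -1.218e+00] at [ 0.1986 -0.5391  0.2305] 0.1
```

Emit:
play_rows(travel=[[0.607, -0.377, 0.031], [0.607, -0.377, 0.031], [0.607, -0.377, 0.031], [0.607, -0.377, 0.031], [0.607, -0.377, 0.031], [0.607, -0.377, 0.031], [0.607, -0.377, 0.031], [0.607, -0.377, 0.031]], turn=[[0, 0, -1.218], [0, 0, -1.218], [0, 0, -1.218], [0, 0, -1.218], [0, 0, -1.218], [0, 0, -1.218], [0, 0, -1.218], [0, 0, -1.218]], fingers=[0.005, 0.005, 0.005, 0.005, 0.005, 0.005, 0.005, 0.005])

```text
time: 0.9
tool_pos: [0.4451, -0.2226, 0.2137]
orientation: [-0.0, 0.711, 0.703, -0.0]
wrist_force: [1.0, 0.2, -0.3]
gripper_width: 0.005
finger_force: 0.0
```

```bash
python3 -c "
from h import *
rel([.638,.025,.2]); print(ctrl.state()['gripper_width'])"
```

```text
travel [0.2499 0.1899 0.0136] turn [-0.0002 -0.     -0.012 ] at [ 0.4451 -0.2226  0.2137] 0.9
0.0049522100956468544
```

Emit:
play_rows(travel=[[0.25, 0.19, 0.013], [0.25, 0.19, 0.013], [0.25, 0.19, 0.013], [0.25, 0.19, 0.013], [0.25, 0.19, 0.013], [0.25, 0.19, 0.013], [0.25, 0.19, 0.013], [0.25, 0.19, 0.013]], turn=[[0, 0, -0.012], [0, 0, -0.012], [0, 0, -0.012], [0, 0, -0.012], [0, 0, -0.012], [0, 0, -0.012], [0, 0, -0.012], [0, 0, -0.012]], fingers=[0.005, 0.005, 0.005, 0.005, 0.005, 0.005, 0.005, 0.005])

```text
time: 1.7
tool_pos: [0.6393, 0.0242, 0.1995]
orientation: [-0.001, 0.708, 0.706, -0.001]
wrist_force: [0.1, 0.2, 0.2]
gripper_width: 0.005
finger_force: 0.0
```

```bash
python3 -c "
from h import *
rel([.638,.025,.066])"
```

```text
travel [ 0.0008 -0.0011  0.1335] turn [-0.0017 -0.0001 -0.0025] at [0.6393 0.0242 0.1995] 1.7
```

Emit:
play_rows(travel=[[0, 0, 0.04], [0, 0, 0.08], [0, 0, 0.11], [0, 0, 0.125], [0, 0, 0.133], [0, 0, 0.133]], turn=[[0, 0, 0], [0, 0, 0], [0, 0, 0], [0, 0, 0], [0, 0, 0], [0, 0, 0]], fingers=[0.005, 0.005, 0.005, 0.005, 0.005, 0.005])

```text
time: 2.3
tool_pos: [0.6375, 0.0209, 0.0671]
orientation: [-0.001, 0.71, 0.704, -0.001]
wrist_force: [-0.7, 0.2, 0.4]
gripper_width: 0.0052
finger_force: 0.0
```

Emit:
play_rows(travel=[[-0.012, 0, 0], [-0.024, 0, 0], [-0.036, 0, 0], [-0.048, 0, 0], [-0.06, 0, 0], [-0.072, 0, 0], [-0.084, 0, 0], [-0.096, 0, 0]], turn=[[0, 0, 0], [0, 0, 0], [0, 0, 0], [0, 0, 0], [0, 0, 0], [0, 0, 0], [0, 0, 0], [0, 0, 0]], fingers=[0.005, 0.005, 0.005, 0.005, 0.005, 0.005, 0.005, 0.005])

```text
time: 3.1
tool_pos: [0.6383, -0.075, 0.0679]
orientation: [0.0, 0.709, 0.705, -0.0]
wrist_force: [-0.3, 0.3, 0.6]
gripper_width: 0.0054
finger_force: 0.2
```

```bash
python3 -c "
from h import *
rel([.638,-.15,.066]);im,d=grab('top','c.png'); b=cv2.imread('pics/c.png'); cv2.imwrite('pics/c2.png',cv2.resize(b[170:300,175:385],None,fx=3.8,fy=3.8,interpolation=cv2.INTER_CUBIC))"
```

```text
travel [-0.075   0.0002  0.0019] turn [-0.      0.0001 -0.0061] at [ 0.6383 -0.075   0.0679] 3.1
```

View pics/c2.png

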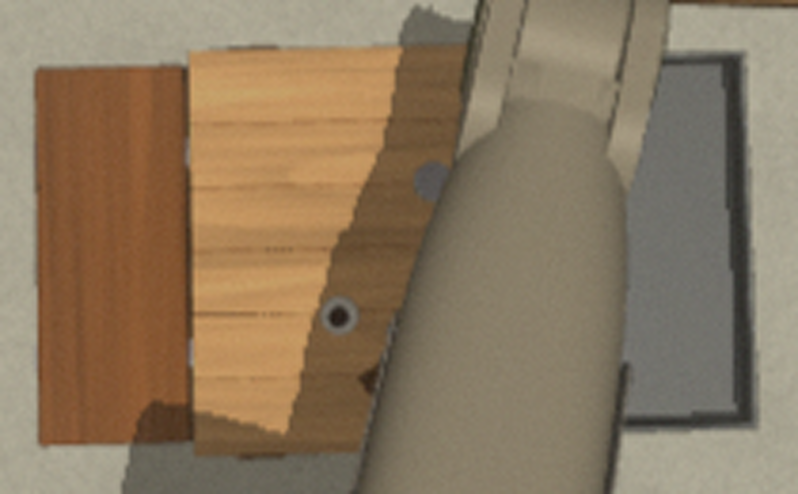

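The arm hides the disc. The jar at (432,181) and the bottle at (339,314) haven't moved, so I'll carry on.

Emit:
play_rows(travel=[[-0.011, 0, 0.001], [-0.022, 0, 0.001], [-0.033, 0, 0.001], [-0.044, 0, 0.001], [-0.055, 0, 0.001], [-0.066, 0, 0.001], [-0.076, 0, 0.001], [-0.082, 0, 0.001]], turn=[[0, 0, 0], [0, 0, 0], [0, 0, 0], [0, 0, 0], [0, 0, 0], [0, 0, 0], [0, 0, 0], [0, 0, 0]], fingers=[0.005, 0.005, 0.005, 0.005, 0.005, 0.005, 0.005, 0.005])

```text
time: 3.95
tool_pos: [0.6378, -0.1571, 0.067]
orientation: [0.0, 0.709, 0.705, -0.0]
wrist_force: [-0.1, -0.2, 0.9]
gripper_width: 0.0047
finger_force: 0.0
```

Emit:
play_rows(travel=[[0, 0, -0.04], [0, 0, -0.08], [0, 0, -0.12], [0.06, -0.03, -0.12], [0.12, -0.06, -0.12], [0.185, -0.095, -0.12], [0.185, -0.095, -0.12], [0.185, -0.095, -0.12]], turn=[[0, 0, 0], [0, 0, 0], [0, 0, 0], [0, 0, 0], [0, 0, 0], [0, 0, 0], [0, 0, 0], [0, 0, 0]], fingers=[0.005, 0.005, 0.005, 0.005, 0.005, 0.005, 0.005, 0.005])

```text
time: 4.75
tool_pos: [0.5408, 0.0337, 0.1873]
orientation: [-0.001, 0.707, 0.707, -0.0]
wrist_force: [0.5, -0.1, 0.8]
gripper_width: 0.005
finger_force: 0.0
```

```bash
python3 -c "
from h import *
rel([.540,.016,.066]);im,d=grab('top','d.png'); b=cv2.imread('pics/d.png'); cv2.imwrite('pics/d2.png',cv2.resize(b[170:300,175:385],None,fx=3.8,fy=3.8,interpolation=cv2.INTER_CUBIC))"
```

```text
travel [-0.0178 -0.0005  0.1213] turn [-0.0018 -0.0013 -0.001 ] at [0.5408 0.0337 0.1873] 4.75
```

View pics/d2.png

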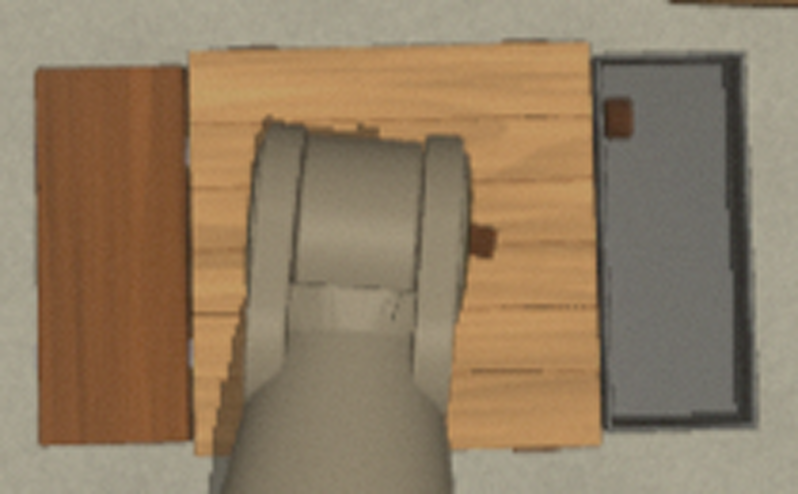

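The disc is in the tray at (619,118), standing on its edge. The block is next: descend, then push.

Emit:
play_rows(travel=[[-0.014, 0, 0.03], [-0.014, 0, 0.07], [-0.014, 0, 0.1], [-0.014, 0, 0.115], [-0.014, 0, 0.121], [-0.014, 0, 0.121]], turn=[[0, 0, 0], [0, 0, 0], [0, 0, 0], [0, 0, 0], [0, 0, 0], [0, 0, 0]], fingers=[0.005, 0.005, 0.005, 0.005, 0.005, 0.005])

```text
time: 5.4
tool_pos: [0.5439, 0.0147, 0.0652]
orientation: [-0.0, 0.71, 0.705, -0.0]
wrist_force: [-0.0, -1.0, 0.2]
gripper_width: 0.0049
finger_force: 0.0
```

Emit:
play_rows(travel=[[-0.012, 0, 0], [-0.024, 0, 0], [-0.036, 0, 0], [-0.048, 0, 0], [-0.06, 0, 0], [-0.072, 0, 0], [-0.084, 0, 0], [-0.096, 0, 0]], turn=[[0, 0, 0], [0, 0, 0], [0, 0, 0], [0, 0, 0], [0, 0, 0], [0, 0, 0], [0, 0, 0], [0, 0, 0]], fingers=[0.005, 0.005, 0.005, 0.005, 0.005, 0.005, 0.005, 0.005])

```text
time: 6.2
tool_pos: [0.5432, -0.0815, 0.0659]
orientation: [0.0, 0.709, 0.705, -0.0]
wrist_force: [0.2, 0.3, 1.0]
gripper_width: 0.0051
finger_force: 0.1
```

Emit:
play_rows(travel=[[-0.011, 0, 0.001], [-0.022, 0, 0.001], [-0.033, 0, 0.001], [-0.044, 0, 0.001], [-0.055, 0, 0.001], [-0.066, 0, 0.001], [-0.076, 0, 0.001], [-0.081, 0, 0.001]], turn=[[0, 0, 0], [0, 0, 0], [0, 0, 0], [0, 0, 0], [0, 0, 0], [0, 0, 0], [0, 0, 0], [0, 0, 0]], fingers=[0.005, 0.005, 0.005, 0.005, 0.005, 0.005, 0.005, 0.005])

```text
time: 7.0
tool_pos: [0.5428, -0.1625, 0.065]
orientation: [0.0, 0.709, 0.705, -0.0]
wrist_force: [0.1, -0.4, 0.3]
gripper_width: 0.005
finger_force: 0.0
```

Emit:
play_rows(travel=[[0, 0, -0.04], [0, 0, -0.08], [0, 0, -0.12], [0.04, 0, -0.12], [0.09, 0.0, -0.12], [0.14, 0.0, -0.12], [0.19, 0.0, -0.12], [0.24, 0.0, -0.12]], turn=[[0, 0, 0], [0, 0, 0], [0, 0, 0], [0, 0, 0], [0, 0, 0], [0, 0, 0], [0, 0, 0], [0, 0, 0]], fingers=[0.005, 0.005, 0.005, 0.005, 0.005, 0.005, 0.005, 0.005])

```text
time: 7.8
tool_pos: [0.5439, 0.0804, 0.1851]
orientation: [0.0, 0.709, 0.705, 0.0]
wrist_force: [0.4, -0.5, -0.0]
gripper_width: 0.0049
finger_force: 0.0
```

```bash
python3 -c "
from h import *
rel([.434,.075,.15]);im,d=grab('top','e.png'); b=cv2.imread('pics/e.png'); cv2.imwrite('pics/e2.png',cv2.resize(b[170:300,175:385],None,fx=3.8,fy=3.8,interpolation=cv2.INTER_CUBIC))"
```

```text
travel [-0.0061 -0.1099  0.0351] turn [ 0.0004 -0.     -0.0063] at [0.5439 0.0804 0.1851] 7.8
```

View pics/e2.png

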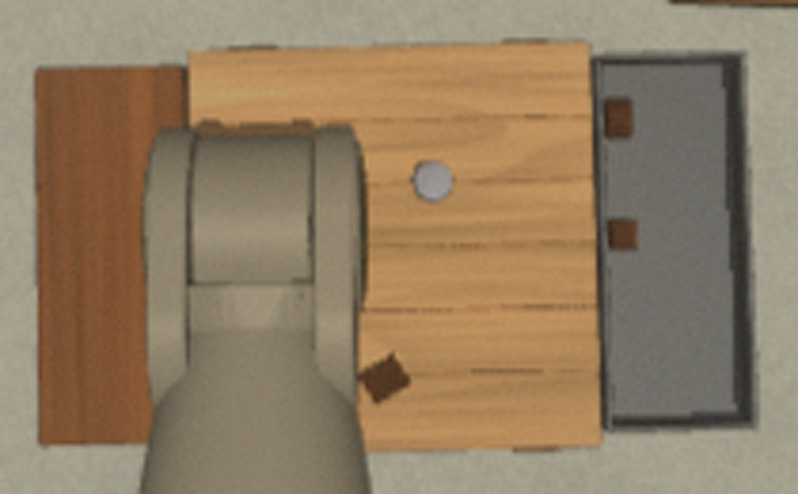

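The block is in the tray at (622,234) and the jar hasn't moved. For the rebate I'll go in a little on the side away from the bottle, at x≈0.432.

Emit:
play_rows(travel=[[-0.004, -0.04, 0], [-0.008, -0.08, 0], [-0.01, -0.112, 0], [-0.01, -0.112, 0.01], [-0.01, -0.112, 0.05], [-0.01, -0.112, 0.09], [-0.01, -0.112, 0.11], [-0.01, -0.112, 0.119]], turn=[[0, 0, 0], [0, 0, 0], [0, 0, 0], [0, 0, 0], [0, 0, 0], [0, 0, 0], [0, 0, 0], [0, 0, 0]], fingers=[0.005, 0.005, 0.005, 0.005, 0.005, 0.005, 0.005, 0.005])

```text
time: 8.65
tool_pos: [0.4311, 0.0691, 0.0637]
orientation: [-0.001, 0.709, 0.705, -0.001]
wrist_force: [0.4, 0.2, 0.2]
gripper_width: 0.0049
finger_force: 0.0
```

```bash
python3 -c "
from h import *
rel([.432,-.16,.066])"
```

```text
travel [-0.2291  0.0023 -0.0023] turn [-0.0032 -0.0001 -0.006 ] at [0.4311 0.0691 0.0637] 8.65
```

Emit:
play_rows(travel=[[-0.01, 0, -0.001], [-0.02, 0.0, -0.001], [-0.032, 0.001, -0.001], [-0.044, 0.001, -0.001], [-0.056, 0.002, -0.001], [-0.068, 0.002, -0.001], [-0.08, 0.002, -0.001], [-0.092, 0.002, -0.001]], turn=[[0, 0, 0], [0, 0, 0], [0, 0, 0], [0, 0, 0], [0, 0, 0], [0, 0, 0], [0, 0, 0], [0, 0, 0]], fingers=[0.005, 0.005, 0.005, 0.005, 0.005, 0.005, 0.005, 0.005])

```text
time: 9.45
tool_pos: [0.4335, -0.0238, 0.067]
orientation: [0.0, 0.709, 0.705, -0.0]
wrist_force: [0.8, 0.5, -0.3]
gripper_width: 0.0053
finger_force: 0.1
```

```bash
python3 -c "
from h import *
rel([.434,-.16,.066]);im,d=grab('scene','f.png'); b=cv2.imread('pics/f.png'); cv2.imwrite('pics/f2.png',cv2.resize(b[110:330,190:430],None,fx=2.7,fy=2.7,interpolation=cv2.INTER_CUBIC))"
```

```text
travel [-0.1362  0.0013  0.001 ] turn [ 0.0001  0.0001 -0.0063] at [ 0.4335 -0.0238  0.067 ] 9.45
```

View pics/f2.png

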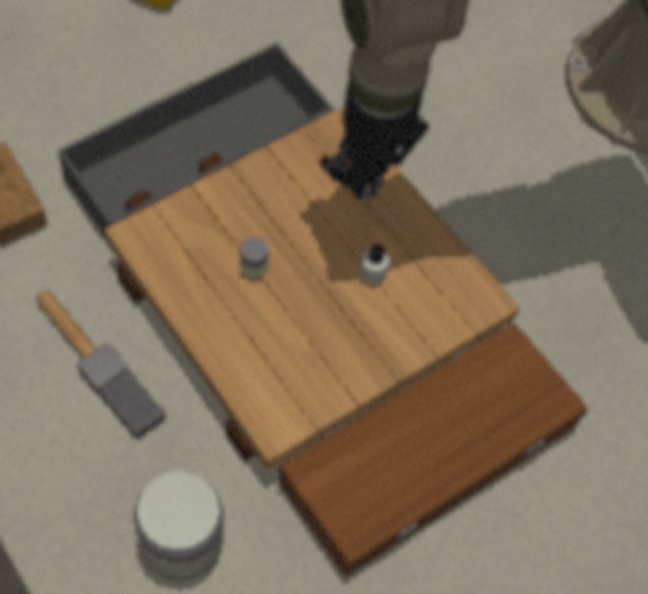

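The bottle at (375,265) and the jar at (254,258) are both standing. The rebate is hidden in front of the fingers, so I'll keep pushing.

Emit:
play_rows(travel=[[-0.012, 0, 0], [-0.024, 0, 0], [-0.036, 0, 0], [-0.048, 0, 0], [-0.06, 0, 0], [-0.072, 0, 0], [-0.084, 0, 0], [-0.096, 0, 0]], turn=[[0, 0, 0], [0, 0, 0], [0, 0, 0], [0, 0, 0], [0, 0, 0], [0, 0, 0], [0, 0, 0], [0, 0, 0]], fingers=[0.005, 0.005, 0.005, 0.005, 0.005, 0.005, 0.005, 0.005])

```text
time: 10.3
tool_pos: [0.433, -0.1198, 0.067]
orientation: [0.0, 0.709, 0.705, -0.0]
wrist_force: [-0.3, 1.0, 1.1]
gripper_width: 0.0047
finger_force: 0.1
```

Emit:
play_rows(travel=[[-0.012, 0, 0], [-0.024, 0, 0], [-0.036, 0, 0], [-0.042, 0, 0], [-0.042, 0, 0]], turn=[[0, 0, 0], [0, 0, 0], [0, 0, 0], [0, 0, 0], [0, 0, 0]], fingers=[0.005, 0.005, 0.005, 0.005, 0.005])

```text
time: 10.8
tool_pos: [0.4329, -0.1617, 0.067]
orientation: [0.0, 0.71, 0.705, 0.0]
wrist_force: [0.7, 0.5, 0.1]
gripper_width: 0.0047
finger_force: 0.0
```

Emit:
play_rows(travel=[[0, 0, -0.04], [0, 0, -0.08], [0, 0, -0.12], [-0.04, 0, -0.14], [-0.09, 0.0, -0.14], [-0.14, 0.0, -0.14], [-0.19, 0.0, -0.14], [-0.2, 0.0, -0.14]], turn=[[0, 0, 0], [0, 0, 0], [0, 0, 0], [0, 0, 0], [0, 0, 0], [0, 0, 0], [0, 0, 0], [0, 0, 0]], fingers=[0.005, 0.005, 0.005, 0.005, 0.005, 0.005, 0.005, 0.005])

```text
time: 11.6
tool_pos: [0.4314, -0.3652, 0.2064]
orientation: [0.001, 0.711, 0.704, -0.0]
wrist_force: [-0.2, 1.5, -0.2]
gripper_width: 0.0049
finger_force: 0.0
```

```bash
python3 -c "
from h import *
im,d=grab('top','g.png'); b=cv2.imread('pics/g.png'); cv2.imwrite('pics/g2.png',cv2.resize(b[140:300,175:395],None,fx=3.6,fy=3.6,interpolation=cv2.INTER_CUBIC))"
```

```text
(no output)
```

View pics/g2.png

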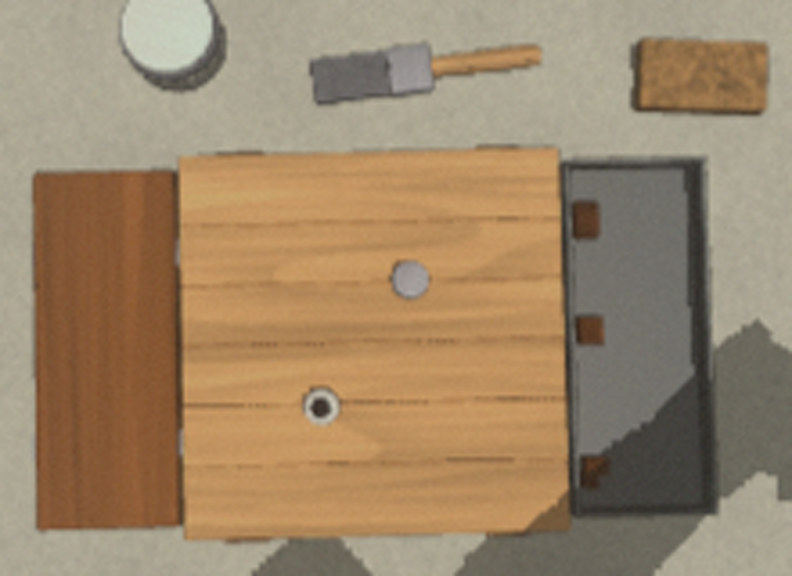

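All three offcuts are in the tray, at (586,219), (590,329) and (593,470). The bottle and jar are where they started.

```bash
python3 -c "
from h import *
print(ctrl.finish_job())"
```

```text
the job is handed in; nothing more can be done
None
```

I swept all three offcuts off the panel into the catch tray without lifting any of them. The last picture shows them all inside it, with the glue bottle and jar where they started, and I handed the job in at about 11.7 s.

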